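Check a flush charging puck with a straightedge and seat it

TASK

The round charging puck let into the top of the black cabinet stands proud: lay the aluminium straightedge across its middle, let go, and press lightly on the straightedge's slotted end and then its plain end, so that it rocks each way. Then seat the puck flush by pressing gently on the middle of the straightedge (never with the fingers on the puck itself, which would sink it), and press the slotted end and then the plain end again to prove that nothing rocks. Leave the straightedge lying across the puck and everything else where it is.

Things in the scene. Friction and masses are not known exactly. Their poses are not given: they have to be found in the camera images.
- cabinet: low black veneer cabinet, fixed, 340 mm deep (its x) and 640 mm wide (its y); origin at the centre of its underside, z up, drawer fronts towards -x. Its flat top is 160 mm above the origin. On its +y side a steel caddy holds two remotes that reach 31 mm above the top. The straightedge marks it if it bears on it or the puck with over 30 N
- puck: grey round charging puck, 60 mm across, origin at the centre of its upper face, let into the cabinet's top at x = +30 mm, y = 0 of its frame. The face starts 3 to 5 mm above the top. A press fit: stays where it is until pushed, slides straight down under about 7 N, does not spring back and has no stop at flush; a straightedge bridging it stops it there by landing on the top
- straightedge: aluminium straightedge, 300 mm long (its x), 36 mm wide, 5 mm thick, about 0.22 kg, lying flat on the cabinet's top; origin at the centre of its underside, z up. Along the middle of its upper side a grip rib 12 mm wide, x from -85 to +85 mm, its top 19 mm above the underside; the ends are flat strip. Hanging slot 14 x 22 mm at its +x end, x from 120 to 142 mm
- slot_end (a point): point on the underside of the straightedge at its slotted end, 122 mm from its centre (x = +122 mm); the place to press is the strip above it, 5 mm higher, and inwards to x = 90 mm
- plain_end (a point): point on the underside of the straightedge at its plain end, 122 mm from its centre (x = -122 mm); the place to press is the strip above it, 5 mm higher
- coaster: the round cork-look coaster, 94 mm across, 6 mm high, loose on the cabinet's top, to be left alone; origin at the centre of its underside
- paperweight: the domed glass paperweight, 72 mm across, 45 mm high, loose on the cabinet's top, to be left alone; origin at the centre of its underside
- earbud_case: the grey silicone earbud case, 62 x 48 x 26 mm, with a wire spring clip lying beside it, loose on the cabinet's top, to be left alone; origin at the centre of its underside
- battery_tray: the open grey tray of four spare batteries, 66 x 60 x 18 mm, loose on the cabinet's top, to be left alone; origin at the centre of its underside

How it is judged:
By the outcome, as a careful person would: the job done as asked, in the order asked, and still so for the second after the job is handed in, with the robot touching nothing.
It also fails if it takes over 61 s, if anything falls off the work surface, if the arm or the gripper's body presses on something with over 40 N, if the wrist force passes 120 N, or if a joint passes its speed limit or range.

ROBOT

A 6-joint arm with a two-finger parallel gripper is mounted at the origin on the work surface. World frame = base frame: x ahead of the robot, y to its left, z up, the work surface at z = 0. Lengths are in mm, angles in degrees, forces in N, time in s.
With the tool pointing down it reaches from about 325 to 1000 mm from the base axis. Payload 5.1 kg.
Tool frame: the origin (TCP) lies on the centre line of the jaws, within the pads' length; the fingertips stand 25 mm ahead of it and the grasp point (between the pads) lies 6 mm ahead of it; z points along the fingers, y is the line along which they close (so a half turn about z gives the same grasp; the last joint's range is limited). The gripper opens to 85 mm and grips with 20 to 120 N. Pads are 22 mm wide; open, the fingers measure 114 mm over their backs; the gripper's body (76 mm by 85 mm) begins 54 mm behind the grasp point. The pads swing forward as they close: fully open they stand 13 mm farther back than shut.
Start: joints at [-69.763, 7.093, 94.555, -0, 78.352, -4.733], TCP at [274.356, -589.249, 256.322] pointing down, gripper open.
Joint ranges: [-149.61, 149.61], [-58.7, 133.49], [1.44, 155.28], [-77.14, 257.14], [18.33, 153.61], [-166.67, 166.67]. Speed limits (degrees/s): [147.25, 147.25, 180, 180, 180, 180].

INTERFACE

Orientations are given as [roll, pitch, yaw] about the fixed x, y, z axes, in that order (R = Rz(yaw) Ry(pitch) Rx(roll)).
In Python, from station import * gives the robot as it stands.
- The arm moves only by the tool apply_moves, never from a script. Its argument "rows" is a list of rows, each a list of 2 entries, a list of its own where there are three numbers: the shift along the tool's x, y, z in mm, then the turn about the tool's z in degrees. A call has exactly 5 rows; each row shifts and turns the commanded pose from where the row before left it, along the tool's axes as they then stand; what a row does not reach is not made up. A row lasts 1/8 s, in which the tool goes at most 62.5 mm and 10.7 degrees, less where a joint would pass 70% of its speed; a pose out of reach is approached as far as the arm can. A call is refused whole if a number of a shift passes 62.5 or a number of a turn 10.7, either way. A call with a gripper value outside its range is refused whole. "hand" is the closure in counts, from 0 (fully open) to 255 (shut), set as the call begins (left out, the last holds). The fingers move at their own pace and stop on an object; "squeeze" is the grip in N (left out, the last holds). Time passes only in rows, so rows that do not move let the fingers close, or fill a call up. It gives the time, the measured TCP pose, the force, the opening and the grip force at its end, in the units of the state.
- sense(): the state, without advancing time (a new reading comes with each control period).
- capture(name): name is "scene" or "top" or "wrist"; returns the picture (384x512x3 uint8, red, green, blue); there is no depth.
- get_calibration(name): a dict with "vfov" (degrees; the focal length in pixels is half the picture's height over the tangent of half this angle, whatever the lens; pixels are square), "cx", "cy" (the principal point, pixels), "dist_coeffs" ([k1, k2, p1, p2, k3] as OpenCV has them; the pictures are not rectified), "R" (3x3) and "t" (3): a world point X has camera coordinates R X + t; the wrist camera has in their place "hand_eye" (4x4, takes a point from camera to tool coordinates, whose origin is the TCP and whose axes are the flange's). Camera axes: x right, y down, z forward; pixel columns grow to the right and rows downward; lengths in mm; the calibration is good to about 2 mm. A picture is of the moment at which its call begins: read the wrist's pose just before it. get_calibration takes no time and is no camera call.
- finish_job(): hands the job in; it is judged then, once.
The state is a dict: "clock": time; "qpos": joint angles; "dq": joint speeds; "tau": joint torques, N m; "position": TCP position; "ee_rot": TCP orientation; "contact_force": force on the tool from outside, world axes, zero at the start; "torque": the same for the moment, N m; "opening": opening from 0.0 (shut) to 1.0 (fully open); "finger_force": force on a finger pad.
Only numpy, scipy, OpenCV 4.12 (cv2) and the standard library are available. Lean on these libraries where they do the work, as an engineer would, in place of code of your own. Each camera call takes 0.05 s, during which the arm holds its last target. There are 200 camera calls.

## Working session

There is one attempt and no reset: what is moved stays moved. The work goes in short steps, Python scripts to look and compute and a tool call to move; the robot and the scene stay as the last step left them, time stands still between calls to the robot, and variables do not carry over. Pictures are saved under pics/ and viewed, at most 10 in all, crops included, and the job is handed in when it is done.

Besides the shell and the picture viewer there is one more tool, called after "Request:" as name([rows], argument=value, ...), one row to a line, values as JSON. apply_moves: Moves the arm, as the interface text tells. Its arguments: {"type":"object","properties":{"rows":{"type":"array"},"hand":{"type":"number"},"squeeze":{"type":"number"}},"required":["rows"]}

```bash
mkdir -p pics; cat > h.py <<'E'
from station import *
import numpy as np, cv2
from scipy.spatial.transform import Rotation as Ro
def cam(name,s=None):
    c=get_calibration(name); f=192/np.tan(np.radians(c["vfov"]/2))
    K=np.array([[f,0,c["cx"]],[0,f,c["cy"]],[0,0,1]])
    if name=="wrist":
        H=np.array(c["hand_eye"]); T=np.eye(4); T[:3,:3]=Ro.from_euler("xyz",s["ee_rot"],degrees=True).as_matrix(); T[:3,3]=s["position"]
        M=np.linalg.inv(T@H); R,t=M[:3,:3],M[:3,3]
    else: R,t=np.array(c["R"]),np.array(c["t"])
    return K,np.array(c["dist_coeffs"]),R,t
def ray(C,px,z):
    K,d,R,t=C
    n=cv2.undistortPoints(np.array(px,float).reshape(-1,1,2),K,d)[:,0]
    D=np.c_[n,np.ones(len(n))]@R; o=-R.T@t
    return o+D*((z-o[2])/D[:,2])[:,None]
def proj(C,X):
    K,d,R,t=C
    return cv2.projectPoints(np.array(X,float).reshape(-1,3),cv2.Rodrigues(R)[0],t,K,d)[0][:,0]
E
python3 - <<'E'
from h import *
s=sense(); print(s)
a=[capture(n) for n in ("scene","top")]
for n,i in zip(("scene","top"),a): cv2.imwrite(f"pics/{n}0.png",cv2.resize(i[:,:,::-1],(800,600)));cv2.imwrite(f"raw_{n}.png",i[:,:,::-1]); c=cam(n); print(n,-c[2].T@c[3],c[0][0,0])
E
```

```text
{'clock': 0.0, 'qpos': array([-6.97621707e+01,  7.13404361e+00,  9.46329167e+01,  7.84952435e-04,
        7.83541342e+01, -4.73338451e+00]), 'dq': array([ 0.06765154,  0.07554342, -0.0564062 , -0.16576387,  0.04210444,
       -0.04131218]), 'tau': array([ 4.87509715e-04, -4.23607457e+01, -3.65452588e+01,  1.68273885e-05,
        6.92033325e-03, -2.42629255e-06]), 'position': array([ 274.18032352, -588.72489079,  255.05881899]), 'ee_rot': array([-1.79879382e+02, -1.07584565e-02,  2.49710432e+01]), 'contact_force': array([0.19572989, 0.42553563, 0.11956487]), 'torque': array([-0.05449059,  0.11159643, -0.05145187]), 'finger_force': 0.0, 'opening': 0.9974402472418942}
scene [ 845.76921725 -404.33416777  879.23669455] 410.9140127352234
top [ 508.682859     21.63843828 1107.66098796] 392.0983901159822
```

View pics/scene0.png

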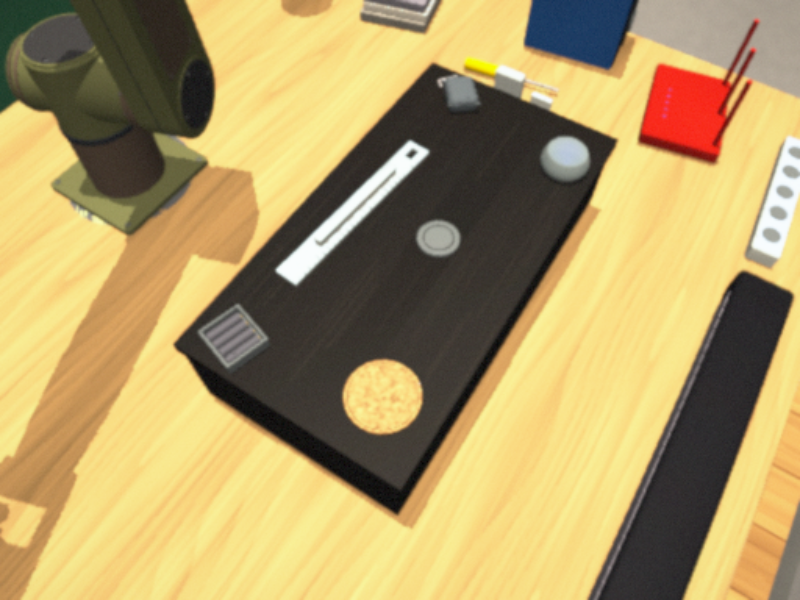

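View pics/top0.png

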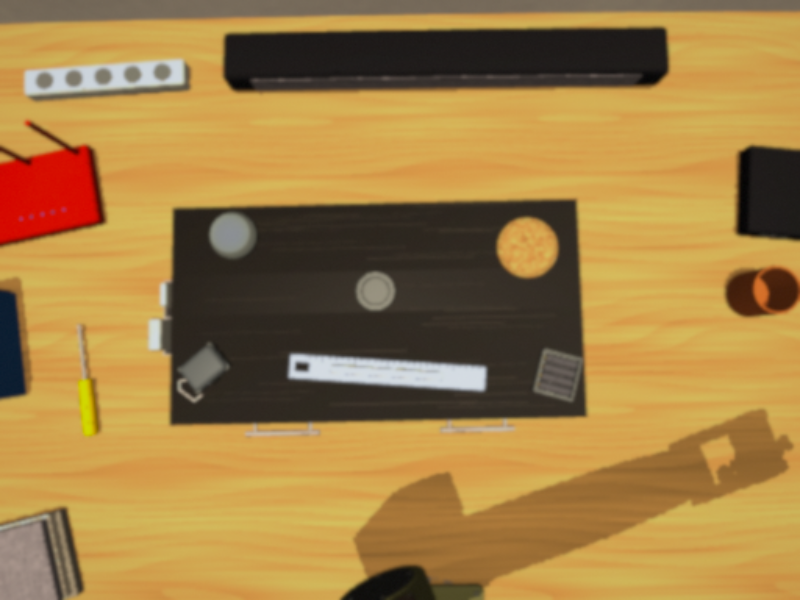

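Scene view: the straightedge is white, about (352,212), with its slot at (412,153) and the puck at (438,238). Top view: the strip runs from (290,367) to (486,378) with its slot on the left (+y), and the puck is at (375,291). The coaster, paperweight, case and tray are all clear of the puck's y-line.

```bash
cat > m.py <<'E'
from h import *
def blob(mask,near):
    n,l,st,ce=cv2.connectedComponentsWithStats(mask.astype(np.uint8))
    i=1+np.argmin([np.hypot(*(c-near))+(1e4 if s[4]<60 else 0) for c,s in zip(ce[1:],st[1:])]); m=(l==i).astype(np.uint8)
    return m,max(cv2.findContours(m,0,1)[0],key=cv2.contourArea)
E
python3 - <<'E'
from m import *
for n,e,p in (("top",(248,238),(240,186)),("scene",(225,136),(280,152))):
    i=cv2.imread(f"raw_{n}.png"); g=cv2.cvtColor(i,6); C=cam(n)
    m,c=blob(g>150,e) if n=="top" else blob((g>150)&(i[:,:,0]>130),e)
    r=cv2.minAreaRect(c); b=cv2.boxPoints(r); w=ray(C,b,165)
    print(n,"strip",r,"\n",w.round(1),w.mean(0).round(1))
    sub=(g>75)&(g<200)
    m,c=blob(sub,p); el=cv2.fitEllipse(cv2.convexHull(c)); print("puck",el,[ray(C,[el[0]],z)[0].round(1) for z in (163,)])
    w=ray(C,c[:,0],163); print(np.ptp(w,axis=0))
C=cam("top")
# cabinet corners top view (800px): 
q=np.array([[174,209],[576,200],[586,415],[171,424]])*.64
w=ray(C,q,160); print(w.round(1)); print(w.mean(0))
q2=np.array([[435,65],[616,143],[403,488],[178,345]])*.64
print(ray(cam("scene"),q2,160).round(1))
E
```

```text
top strip ((247.60731506347656, 237.85484313964844), (125.45088958740234, 15.16343879699707), 3.7313973903656006) 
 [[471.6 206.2 165. ]
 [507.7 204.  165. ]
 [485.  -95.5 165. ]
 [449.3 -92.4 165. ]] [478.4  55.6 165. ]
puck ((239.84278869628906, 185.89932250976562), (25.578872680664062, 25.745647430419922), 91.42186737060547) [array([603.5,  73. , 163. ])]
[61.00832383 60.68612032  0.        ]
scene strip ((224.75003051757812, 134.74998474121094), (16.26345443725586, 123.03656768798828), 45.0) 
 [[ 444.9  -93.2  165. ]
 [ 461.7  220.2  165. ]
 [ 505.1  202.9  165. ]
 [ 482.8 -102.7  165. ]] [473.6  56.8 165. ]
puck ((280.1033935546875, 151.9985809326172), (23.938364028930664, 28.838266372680664), 95.92961883544922) [array([600.5,  72.7, 163. ])]
[63.67172066 62.87491282  0.        ]
[[ 737.3  390.8  160. ]
 [ 743.4 -244.9  160. ]
 [ 409.  -248.   160. ]
 [ 401.5  387.6  160. ]]
[572.82170459  71.36723711 160.        ]
[[ 406.7  386.4  160. ]
 [ 738.5  384.5  160. ]
 [ 746.1 -242.8  160. ]
 [ 411.8 -246.7  160. ]]
```

Request:
apply_moves([
  [[38,-41.5,-4],0],
  [[38,-41.5,-4],0],
  [[38,-41.5,-4],0],
  [[38,-41.5,-4],0],
  [[38,-41.5,-4],0],
])

```text
clock: 0.72
position: [359.1, -319.0, 275.9]
ee_rot: [-180.0, -0.0, 24.9]
contact_force: [1.1, 0.8, 0.3]
opening: 1.002
finger_force: 0.0
```

Request:
apply_moves([
  [[38,-41.5,-4],0],
  [[38,-41.5,-4],0],
  [[38,-41.5,-4],0],
  [[38,-41.5,-4],0],
  [[38,-41.5,-4],0],
])

```text
clock: 1.35
position: [443.6, -50.8, 296.2]
ee_rot: [180.0, -0.0, 25.0]
contact_force: [0.7, -0.2, 0.7]
opening: 0.998
finger_force: 0.0
```

Request:
apply_moves([
  [[38,-41.5,-4],0],
  [[38,-41.5,-4],0],
  [[0,0,0],-7.6],
  [[0,0,0],-7.6],
  [[0,0,0],-7.6],
])

```text
clock: 1.98
position: [477.2, 55.1, 303.7]
ee_rot: [-180.0, 0.0, 48.1]
contact_force: [0.3, 0.3, 0.4]
opening: 1.0
finger_force: 0.0
```

Request:
apply_moves([
  [[0,0,0],-7.6],
  [[0,0,0],-7.6],
  [[0,0,0],-7.6],
  [[0,0,0],-7.6],
  [[0,0,0],-7.6],
], hand=130)

```text
clock: 2.6
position: [477.2, 54.7, 303.7]
ee_rot: [-179.9, 0.0, 86.0]
contact_force: [0.4, -0.2, 0.3]
opening: 0.488
finger_force: 0.0
```

```bash
python3 - <<'E'
from m import *
s=sense(); i=capture("wrist"); print(s["clock"],s["position"],s["ee_rot"],s["opening"],s["contact_force"])
C=cam("wrist",s); b=i[:,:,::-1].copy(); cv2.imwrite("raw_w1.png",b); np.save("s1.npy",[s["position"],s["ee_rot"]])
for X in ((603,73,164),(478,56,165)):
    p=proj(C,[X])[0]; print(p)
    cv2.circle(b,tuple(int(v) for v in p),4,(0,0,255),1)
cv2.imwrite("pics/w1.png",cv2.resize(b,(800,600)))
E
```

```text
2.6 [477.20686089  54.69577208 303.7019974 ] [-1.79938550e+02  4.11369707e-03  8.60196536e+01] 0.48817860723473466 [ 0.42756043 -0.17193585  0.27687138]
[406.84456693 152.62265247]
[256.80724756 183.05725   ]
```

View pics/w1.png

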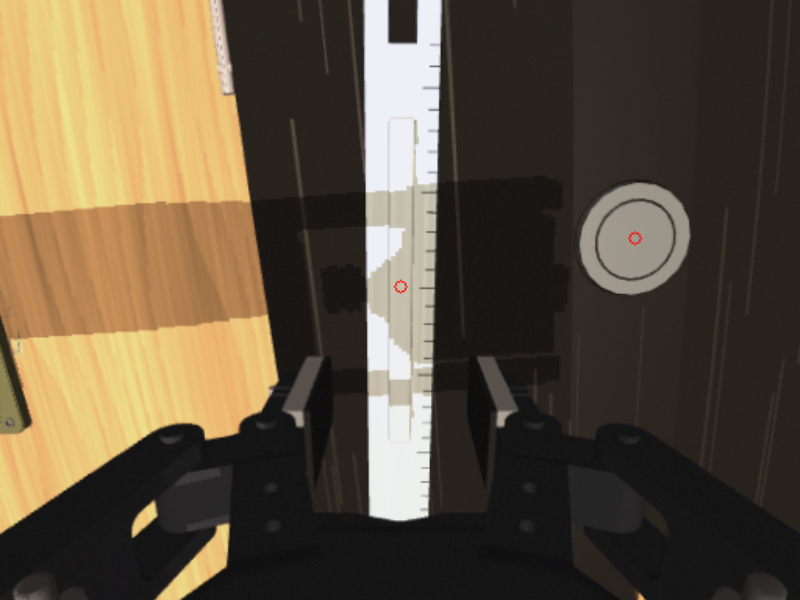

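Wrist view: the rib runs from (401,118) to (400,440), the slot's inner edge is at (403,43), and the puck is at (635,238). The projected estimates fall on the strip and the puck.

```bash
python3 - <<'E'
from m import *
P,r=np.load("s1.npy"); C=cam("wrist",dict(position=P,ee_rot=r))
k=.64
a=ray(C,[[401.5*k,118*k],[400*k,441*k]],179); print("rib",a,a.mean(0),np.linalg.norm(a[0]-a[1]),np.degrees(np.arctan2(*(a[0]-a[1])[1::-1])))
b=ray(C,[[403*k,43*k]],165);print("slot120",b, np.linalg.norm(b[0,:2]-a.mean(0)[:2]))
e=ray(C,[[366*k,100*k],[441*k,100*k],[369*k,480*k],[430.5*k,480*k]],165);t=(e[0]+e[1])/2;q=(e[2]+e[3])/2;print(e,t,q,np.degrees(np.arctan2(*(t-q)[1::-1])))
print("puck",ray(C,[[635*k,238*k]],164))
E
```

```text
rib [[483.83738606 139.57942109 179.        ]
 [471.45159843 -28.32109966 179.        ]] [477.64449224  55.62916071 179.        ] 168.35674207993318 85.78101202567552
slot120 [[487.03586438 174.84157593 165.        ]] 119.58176204049427
[[467.32424945 150.28368506 165.        ]
 [503.70301078 147.75181199 165.        ]
 [450.4615541  -62.26841926 165.        ]
 [487.25367429 -64.82867963 165.        ]] [485.51363012 149.01774853 165.        ] [468.8576142  -63.54854944 165.        ] 85.51964031061554
puck [[602.61219967  73.27575655 164.        ]]
```

Request:
apply_moves([
  [[0,0,22],0],
  [[0,0,22],0],
  [[0,0,22],0],
  [[0,0,22],0],
  [[0,0,20],0],
])

```text
clock: 3.28
position: [477.1, 54.7, 195.1]
ee_rot: [-179.9, 0.0, 85.7]
contact_force: [-0.7, 0.7, 0.3]
opening: 0.493
finger_force: 0.0
```

Request:
apply_moves([
  [[0,0,0],0],
  [[0,0,0],0],
  [[0,0,0],0],
  [[0,0,0],0],
  [[0,0,0],0],
], hand=255, squeeze=40)

```text
clock: 3.9
position: [477.6, 54.7, 196.6]
ee_rot: [180.0, -0.0, 85.8]
contact_force: [-0.0, -0.6, -1.1]
opening: 0.119
finger_force: 42.4
```

Request:
apply_moves([
  [[0,0,0],0],
  [[0,0,0],0],
  [[0,0,0],0],
  [[0,0,0],0],
  [[0,0,0],0],
])

```text
clock: 4.53
position: [477.6, 54.7, 196.5]
ee_rot: [180.0, 0.0, 85.8]
contact_force: [-1.9, 0.0, 1.1]
opening: 0.121
finger_force: 42.7
```

Request:
apply_moves([
  [[0,0,-6],0],
  [[0,0,-14],0],
  [[4,20,0],0],
  [[6,26,0],0],
  [[6,26,0],0],
])

```text
clock: 5.15
position: [551.6, 65.5, 217.5]
ee_rot: [179.9, -0.0, 85.8]
contact_force: [-0.4, -0.0, -1.5]
opening: 0.123
finger_force: 42.3
```

Request:
apply_moves([
  [[6,26,0],0],
  [[4.5,20,0],0],
  [[0,5.5,0],0],
  [[0,0,4],0],
  [[0,0,0],0],
])

```text
clock: 5.78
position: [601.7, 71.9, 211.7]
ee_rot: [-179.9, 0.0, 85.8]
contact_force: [0.2, -0.6, -1.6]
opening: 0.125
finger_force: 42.3
```

```bash
python3 - <<'E'
from m import *
s=sense(); i=capture("wrist"); print(s["clock"],s["position"],s["ee_rot"],s["opening"],s["contact_force"])
C=cam("wrist",s); b=i[:,:,::-1].copy(); np.save("s2.npy",[s["position"],s["ee_rot"]])
p=proj(C,[(602.8,73.2,164)])[0]; print(p); cv2.circle(b,tuple(int(v) for v in p),4,(0,0,255),1)
cv2.imwrite("pics/w2.png",cv2.resize(b,(800,600)))
i=capture("scene");cv2.imwrite("pics/s2.png",cv2.resize(i[60:260,130:397,::-1],(800,600)))
E
```

```text
5.775 [601.66712244  71.93679694 211.71810642] [-1.79915387e+02  7.87324330e-03  8.57664129e+01] 0.12541963529400774 [ 0.15042846 -0.60510384 -1.5842721 ]
[257.93410817 223.23695153]
```

View pics/w2.png

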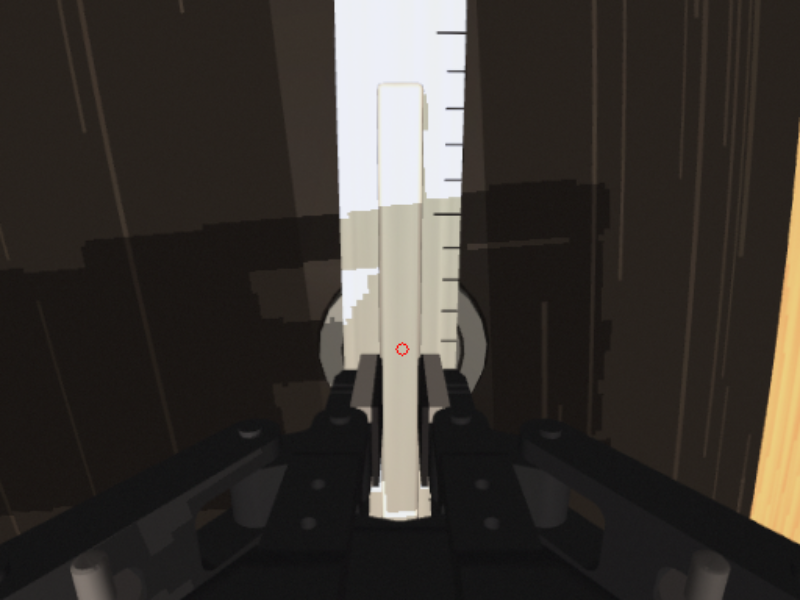

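Wrist view: the puck spans columns 320–487 under the strip, so its centre is about 403, with the rib at about 401. It is well centred, so I'll lower.

Request:
apply_moves([
  [[0,1,3],0],
  [[0,0,3],0],
  [[0,0,2],0],
  [[0,0,1],0],
  [[0,0,0],0],
])

```text
clock: 6.5
position: [603.6, 72.0, 203.2]
ee_rot: [-180.0, 0.0, 85.8]
contact_force: [-0.5, 0.1, -1.4]
opening: 0.12
finger_force: 42.3
```

Request:
apply_moves([
  [[0,0,0.3],0],
  [[0,0,0.3],0],
  [[0,0,0],0],
  [[0,0,0],0],
  [[0,0,0],0],
])

```text
clock: 7.12
position: [603.6, 72.0, 202.8]
ee_rot: [180.0, -0.0, 85.8]
contact_force: [-0.2, 0.2, -1.4]
opening: 0.124
finger_force: 42.3
```

Request:
apply_moves([
  [[0,0,0.3],0],
  [[0,0,0.3],0],
  [[0,0,0],0],
  [[0,0,0],0],
  [[0,0,0],0],
])

```text
clock: 7.75
position: [603.6, 71.9, 202.2]
ee_rot: [180.0, 0.0, 85.8]
contact_force: [0.7, -0.2, -1.7]
opening: 0.118
finger_force: 42.3
```

Request:
apply_moves([
  [[0,0,0.3],0],
  [[0,0,0.2],0],
  [[0,0,0],0],
  [[0,0,0],0],
  [[0,0,0],0],
])

```text
clock: 8.38
position: [603.6, 71.9, 201.6]
ee_rot: [180.0, -0.0, 85.8]
contact_force: [0.6, -0.3, -1.8]
opening: 0.119
finger_force: 42.3
```

Request:
apply_moves([
  [[0,0,0.3],0],
  [[0,0,0.1],0],
  [[0,0,0],0],
  [[0,0,0],0],
  [[0,0,0],0],
])

```text
clock: 9.0
position: [603.6, 71.9, 201.2]
ee_rot: [180.0, -0.0, 85.8]
contact_force: [0.6, 0.6, -2.0]
opening: 0.12
finger_force: 42.3
```

Request:
apply_moves([
  [[0,0,0.3],0],
  [[0,0,0.1],0],
  [[0,0,0],0],
  [[0,0,0],0],
  [[0,0,0],0],
])

```text
clock: 9.62
position: [603.6, 71.9, 200.8]
ee_rot: [-180.0, -0.0, 85.8]
contact_force: [-0.3, 0.3, -2.1]
opening: 0.124
finger_force: 42.3
```

Request:
apply_moves([
  [[0,0,0.4],0],
  [[0,0,0],0],
  [[0,0,0],0],
  [[0,0,0],0],
  [[0,0,0],0],
])

```text
clock: 10.25
position: [603.7, 71.9, 200.8]
ee_rot: [180.0, -0.0, 85.8]
contact_force: [-1.5, -0.6, 2.2]
opening: 0.123
finger_force: 42.7
```

Request:
apply_moves([
  [[0,0,-0.2],0],
  [[0,0,0],0],
  [[0,0,0],0],
  [[0,0,0],0],
  [[0,0,0],0],
])

```text
clock: 10.88
position: [603.7, 71.9, 200.8]
ee_rot: [180.0, -0.0, 85.8]
contact_force: [-2.5, 0.6, 1.9]
opening: 0.124
finger_force: 42.8
```

Request:
apply_moves([
  [[0,0,0],0],
  [[0,0,0],0],
  [[0,0,0],0],
  [[0,0,0],0],
  [[0,0,0],0],
], hand=150)

```text
clock: 11.5
position: [603.7, 72.0, 200.6]
ee_rot: [180.0, -0.0, 85.8]
contact_force: [0.8, -0.5, 0.1]
opening: 0.416
finger_force: 0.0
```

Request:
apply_moves([
  [[0,0,-8],0],
  [[0,0,-22],0],
  [[0,0,-30],0],
  [[0,0,0],0],
  [[0,0,0],0],
])

```text
clock: 12.12
position: [603.7, 71.9, 261.2]
ee_rot: [180.0, -0.0, 85.8]
contact_force: [-0.2, 0.2, -0.1]
opening: 0.409
finger_force: 0.0
```

```bash
python3 - <<'E'
from m import *
s=sense(); i=capture("wrist"); print(s["clock"],s["position"],s["ee_rot"],s["opening"],s["contact_force"])
C=cam("wrist",s); b=i[:,:,::-1].copy(); np.save("s3.npy",[s["position"],s["ee_rot"]])
p=proj(C,[(602.8,73.2,164)])[0]; print(p); cv2.circle(b,tuple(int(v) for v in p),4,(0,0,255),1)
cv2.imwrite("pics/w3.png",cv2.resize(b,(800,600)))
E
```

```text
12.125 [603.66850728  71.94007736 261.17943944] [ 1.79955245e+02 -3.84435341e-03  8.57702711e+01] 0.40922020876487636 [-0.19916073  0.18397589 -0.12196017]
[254.36496841 197.7338572 ]
```

View pics/w3.png

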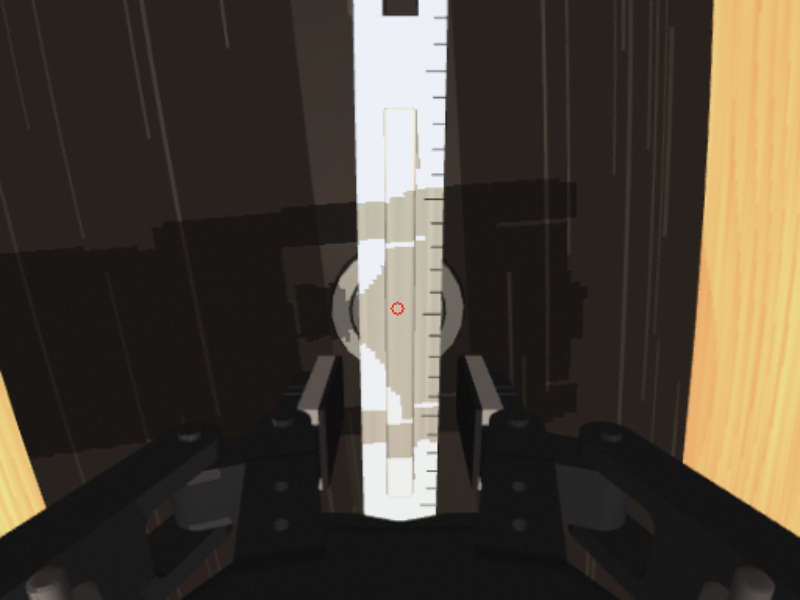

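Wrist view: the straightedge is released across the puck. The puck is at (397,308) with its rim showing evenly on both sides, and the rib is centred at column 400.

Request:
apply_moves([
  [[30,0,0],0],
  [[40,0,0],0],
  [[36,0,0],0],
  [[0,0,20],0],
  [[0,0,20],0],
], hand=255, squeeze=20)

```text
clock: 12.8
position: [610.7, 177.2, 218.1]
ee_rot: [-179.9, 0.1, 85.8]
contact_force: [-0.2, -0.3, 0.1]
opening: 0.004
finger_force: 0.0
```

Request:
apply_moves([
  [[0,0,12],0],
  [[0,0,5],0],
  [[0,0,2],0],
  [[0,0,0],0],
  [[0,0,0],0],
])

```text
clock: 13.42
position: [611.9, 177.7, 202.5]
ee_rot: [179.9, -0.0, 85.8]
contact_force: [-0.0, 0.9, 0.2]
opening: 0.003
finger_force: 0.0
```

Request:
apply_moves([
  [[0,0,3],0],
  [[0,0,2],0],
  [[0,0,1],0],
  [[0,0,0],0],
  [[0,0,0],0],
])

```text
clock: 14.05
position: [611.5, 177.7, 195.7]
ee_rot: [180.0, -0.0, 85.8]
contact_force: [-0.2, -0.3, 0.0]
opening: 0.002
finger_force: 0.0
```

Request:
apply_moves([
  [[0,0,0.4],0],
  [[0,0,0.4],0],
  [[0,0,0.4],0],
  [[0,0,0],0],
  [[0,0,0],0],
])

```text
clock: 14.68
position: [611.4, 177.7, 194.4]
ee_rot: [-180.0, 0.0, 85.8]
contact_force: [-0.5, -0.2, -0.5]
opening: -0.0
finger_force: 0.0
```

Request:
apply_moves([
  [[0,0,0.4],0],
  [[0,0,0.4],0],
  [[0,0,0.2],0],
  [[0,0,0],0],
  [[0,0,0],0],
])

```text
clock: 15.3
position: [611.5, 177.7, 193.5]
ee_rot: [180.0, -0.0, 85.8]
contact_force: [1.0, 0.0, 1.0]
opening: 0.004
finger_force: 0.4
```

Request:
apply_moves([
  [[0,0,0.3],0],
  [[0,0,0.2],0],
  [[0,0,0],0],
  [[0,0,0],0],
  [[0,0,0],0],
])

```text
clock: 15.92
position: [611.5, 177.7, 193.0]
ee_rot: [180.0, -0.0, 85.8]
contact_force: [0.5, 0.4, 0.0]
opening: 0.001
finger_force: 0.4
```

Request:
apply_moves([
  [[0,0,0.2],0],
  [[0,0,0.2],0],
  [[0,0,0],0],
  [[0,0,0],0],
  [[0,0,0],0],
])

```text
clock: 16.55
position: [611.4, 177.7, 192.6]
ee_rot: [180.0, -0.0, 85.8]
contact_force: [0.3, 0.3, 0.3]
opening: -0.001
finger_force: 0.4
```

Request:
apply_moves([
  [[0,0,0.2],0],
  [[0,0,0.2],0],
  [[0,0,0],0],
  [[0,0,0],0],
  [[0,0,0],0],
])

```text
clock: 17.18
position: [611.4, 177.6, 192.1]
ee_rot: [-180.0, 0.0, 85.8]
contact_force: [0.4, 0.9, 0.4]
opening: -0.0
finger_force: 0.4
```

Request:
apply_moves([
  [[0,0,0.2],0],
  [[0,0,0.2],0],
  [[0,0,0],0],
  [[0,0,0],0],
  [[0,0,0],0],
])

```text
clock: 17.8
position: [611.5, 177.7, 191.8]
ee_rot: [180.0, -0.0, 85.8]
contact_force: [-0.7, 0.5, 1.9]
opening: -0.001
finger_force: 0.8
```

Request:
apply_moves([
  [[0,0,0.2],0],
  [[0,0,0],0],
  [[0,0,0],0],
  [[0,0,0],0],
  [[0,0,0],0],
])

```text
clock: 18.42
position: [611.5, 177.7, 191.7]
ee_rot: [180.0, -0.0, 85.8]
contact_force: [-1.1, 0.9, 3.7]
opening: 0.0
finger_force: 1.8
```

Request:
apply_moves([
  [[0,0,-1.5],0],
  [[0,0,-1.5],0],
  [[0,0,-3],0],
  [[0,0,-12],0],
  [[0,0,-14],0],
])

```text
clock: 19.05
position: [611.4, 177.6, 224.3]
ee_rot: [-180.0, 0.0, 85.8]
contact_force: [0.6, -0.1, 1.2]
opening: 0.003
finger_force: 0.0
```

Request:
apply_moves([
  [[-42,0,0],0],
  [[-44,0,0],0],
  [[-44,0,0],0],
  [[-44,0,0],0],
  [[-38,0,0],0],
])

```text
clock: 19.68
position: [596.0, -35.4, 225.1]
ee_rot: [179.9, 0.0, 85.7]
contact_force: [0.8, 0.1, 0.1]
opening: -0.002
finger_force: 0.0
```

Request:
apply_moves([
  [[0,0,14],0],
  [[0,0,10],0],
  [[0,0,3],0],
  [[0,0,1],0],
  [[0,0,0],0],
])

```text
clock: 20.3
position: [596.0, -33.2, 195.8]
ee_rot: [180.0, -0.0, 85.8]
contact_force: [-0.0, -0.9, 0.8]
opening: 0.001
finger_force: 0.0
```

Request:
apply_moves([
  [[0,0,0.5],0],
  [[0,0,0.5],0],
  [[0,0,0.5],0],
  [[0,0,0.5],0],
  [[0,0,0],0],
])

```text
clock: 20.92
position: [595.9, -33.8, 193.7]
ee_rot: [180.0, -0.0, 85.8]
contact_force: [-0.2, -0.2, 1.0]
opening: 0.003
finger_force: 0.3
```

Request:
apply_moves([
  [[0,0,0.3],0],
  [[0,0,0.3],0],
  [[0,0,0.3],0],
  [[0,0,0],0],
  [[0,0,0],0],
])

```text
clock: 21.55
position: [595.8, -33.9, 192.6]
ee_rot: [180.0, 0.0, 85.8]
contact_force: [-0.5, -0.0, -0.0]
opening: -0.001
finger_force: 0.4
```

Request:
apply_moves([
  [[0,0,0.2],0],
  [[0,0,0.2],0],
  [[0,0,0],0],
  [[0,0,0],0],
  [[0,0,0],0],
])

```text
clock: 22.18
position: [595.8, -33.8, 192.2]
ee_rot: [-180.0, 0.0, 85.8]
contact_force: [0.8, -0.4, 0.4]
opening: 0.002
finger_force: 0.4
```

Request:
apply_moves([
  [[0,0,0.2],0],
  [[0,0,0.2],0],
  [[0,0,0],0],
  [[0,0,0],0],
  [[0,0,0],0],
])

```text
clock: 22.8
position: [595.8, -33.7, 191.8]
ee_rot: [180.0, -0.0, 85.8]
contact_force: [0.1, -0.1, 0.7]
opening: 0.002
finger_force: 0.4
```

Request:
apply_moves([
  [[0,0,0.2],0],
  [[0,0,0],0],
  [[0,0,0],0],
  [[0,0,0],0],
  [[0,0,0],0],
])

```text
clock: 23.42
position: [595.8, -33.8, 191.7]
ee_rot: [180.0, -0.0, 85.8]
contact_force: [0.1, -1.0, 2.0]
opening: 0.0
finger_force: 0.8
```

Request:
apply_moves([
  [[0,0,0.2],0],
  [[0,0,0],0],
  [[0,0,0],0],
  [[0,0,0],0],
  [[0,0,0],0],
])

```text
clock: 24.05
position: [595.9, -33.8, 191.6]
ee_rot: [180.0, 0.0, 85.8]
contact_force: [-0.8, -1.1, 3.7]
opening: -0.003
finger_force: 1.9
```

Request:
apply_moves([
  [[0,0,-1.5],0],
  [[0,0,-1.5],0],
  [[0,0,-3],0],
  [[0,0,-14],0],
  [[0,0,-18],0],
])

```text
clock: 24.68
position: [595.7, -33.7, 230.3]
ee_rot: [-180.0, -0.0, 85.8]
contact_force: [0.4, 0.6, 0.7]
opening: 0.001
finger_force: 0.0
```

```bash
python3 - <<'E'
from m import *
s=sense(); i=capture("wrist"); print(s["clock"],s["position"])
P=s["position"]; C=cam("wrist",s); b=i[:,:,::-1].copy()
for X in ((603.7-.073*85,72.9-.997*85,183.3),(603.7+.073*85,72.9+.997*85,183.3),(602.8,73.2,164)):
    p=proj(C,[X])[0]; cv2.circle(b,tuple(int(v) for v in p),4,(0,0,255),1)
cv2.imwrite("pics/w4.png",cv2.resize(b,(800,600)))
E
```

```text
24.675 [595.73030607 -33.70944846 230.31943491]
```

View pics/w4.png

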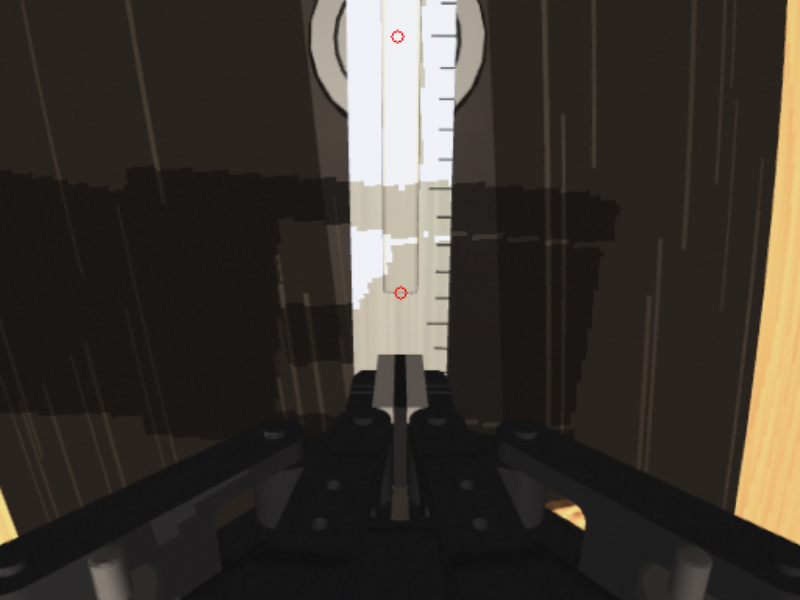

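Wrist view: the straightedge is unmoved after both rocks. The rib end is at (400,293), where predicted, and the puck is still centred under it near (397,37). Next I press the middle.

Request:
apply_moves([
  [[36,0,0],0],
  [[40,0,0],0],
  [[31,0,0],0],
  [[0,0,10],0],
  [[0,0,7],0],
])

```text
clock: 25.35
position: [603.6, 72.5, 212.0]
ee_rot: [-180.0, 0.0, 85.8]
contact_force: [-0.2, -0.0, 0.2]
opening: 0.003
finger_force: 0.0
```

Request:
apply_moves([
  [[0,0,1.5],0],
  [[0,0,1],0],
  [[0,0,0.4],0],
  [[0,0,0.4],0],
  [[0,0,0],0],
])

```text
clock: 25.98
position: [603.8, 72.9, 209.3]
ee_rot: [180.0, -0.0, 85.8]
contact_force: [1.6, 0.2, -0.5]
opening: -0.006
finger_force: 0.0
```

Request:
apply_moves([
  [[0,0,0.4],0],
  [[0,0,0.4],0],
  [[0,0,0.4],0],
  [[0,0,0],0],
  [[0,0,0],0],
])

```text
clock: 26.6
position: [603.8, 73.0, 208.2]
ee_rot: [180.0, -0.0, 85.8]
contact_force: [-0.9, -0.6, 2.8]
opening: -0.002
finger_force: 1.2
```

Request:
apply_moves([
  [[0,0,0.3],0],
  [[0,0,0.3],0],
  [[0,0,0.3],0],
  [[0,0,0],0],
  [[0,0,0],0],
])

```text
clock: 27.22
position: [603.8, 73.0, 207.1]
ee_rot: [180.0, -0.0, 85.8]
contact_force: [-0.7, 0.2, 4.5]
opening: 0.003
finger_force: 2.2
```

Request:
apply_moves([
  [[0,0,0.3],0],
  [[0,0,0.3],0],
  [[0,0,0.3],0],
  [[0,0,0],0],
  [[0,0,0],0],
])

```text
clock: 27.85
position: [603.8, 73.0, 206.1]
ee_rot: [180.0, -0.0, 85.8]
contact_force: [0.9, 0.8, 4.1]
opening: -0.001
finger_force: 2.0
```

Request:
apply_moves([
  [[0,0,0.3],0],
  [[0,0,0.3],0],
  [[0,0,0.3],0],
  [[0,0,0],0],
  [[0,0,0],0],
])

```text
clock: 28.48
position: [603.7, 72.9, 205.2]
ee_rot: [180.0, -0.0, 85.8]
contact_force: [-0.0, 0.7, 4.7]
opening: 0.0
finger_force: 2.0
```

Sliding at about 4.5 N; I continue to landing.

Request:
apply_moves([
  [[0,0,0.3],0],
  [[0,0,0.3],0],
  [[0,0,0.3],0],
  [[0,0,0],0],
  [[0,0,0],0],
])

```text
clock: 29.1
position: [603.8, 73.0, 204.3]
ee_rot: [180.0, -0.0, 85.8]
contact_force: [-0.4, 2.5, 4.0]
opening: -0.0
finger_force: 2.0
```

Request:
apply_moves([
  [[0,0,0.3],0],
  [[0,0,0.3],0],
  [[0,0,0],0],
  [[0,0,0],0],
  [[0,0,0],0],
])

```text
clock: 29.72
position: [603.7, 73.0, 204.1]
ee_rot: [180.0, -0.0, 85.8]
contact_force: [-1.9, 0.4, 5.5]
opening: -0.005
finger_force: 2.7
```

Request:
apply_moves([
  [[0,0,0.3],0],
  [[0,0,0.2],0],
  [[0,0,0],0],
  [[0,0,0],0],
  [[0,0,0],0],
])

```text
clock: 30.35
position: [603.7, 73.0, 204.0]
ee_rot: [180.0, -0.0, 85.8]
contact_force: [-2.0, 0.7, 7.1]
opening: -0.001
finger_force: 3.6
```

Request:
apply_moves([
  [[0,0,0.2],0],
  [[0,0,0],0],
  [[0,0,0],0],
  [[0,0,0],0],
  [[0,0,0],0],
])

```text
clock: 30.98
position: [603.8, 73.0, 204.1]
ee_rot: [180.0, -0.0, 85.8]
contact_force: [-3.7, 0.6, 7.6]
opening: -0.002
finger_force: 3.9
```

Request:
apply_moves([
  [[0,0,-1.5],0],
  [[0,0,-3],0],
  [[0,0,-15],0],
  [[33,0,0],0],
  [[39,0,0],0],
])

```text
clock: 31.6
position: [609.5, 144.9, 223.8]
ee_rot: [179.9, -0.0, 85.7]
contact_force: [0.3, 0.0, 0.4]
opening: 0.004
finger_force: 0.0
```

Request:
apply_moves([
  [[33,0,0],0],
  [[0,0,15],0],
  [[0,0,12],0],
  [[0,0,3.5],0],
  [[0,0,0],0],
])

```text
clock: 32.22
position: [611.4, 176.8, 191.6]
ee_rot: [-180.0, 0.0, 85.7]
contact_force: [0.4, 0.3, 1.0]
opening: 0.004
finger_force: 0.0
```

Request:
apply_moves([
  [[0,0,0.4],0],
  [[0,0,0],0],
  [[0,0,0],0],
  [[0,0,0],0],
  [[0,0,0],0],
])

```text
clock: 32.85
position: [611.4, 177.7, 191.6]
ee_rot: [180.0, -0.0, 85.8]
contact_force: [-0.1, -0.3, -0.2]
opening: 0.001
finger_force: 0.0
```

Request:
apply_moves([
  [[0,0,0.4],0],
  [[0,0,0.4],0],
  [[0,0,0.4],0],
  [[0,0,0],0],
  [[0,0,0],0],
])

```text
clock: 33.48
position: [611.4, 177.7, 190.4]
ee_rot: [-180.0, 0.0, 85.8]
contact_force: [-0.8, 0.6, -0.3]
opening: 0.001
finger_force: 0.0
```

Request:
apply_moves([
  [[0,0,0.3],0],
  [[0,0,0.2],0],
  [[0,0,0],0],
  [[0,0,0],0],
  [[0,0,0],0],
])

```text
clock: 34.1
position: [611.5, 177.7, 190.1]
ee_rot: [180.0, -0.0, 85.8]
contact_force: [-0.7, 0.3, 2.4]
opening: 0.001
finger_force: 0.7
```

Request:
apply_moves([
  [[0,0,0.2],0],
  [[0,0,0],0],
  [[0,0,0],0],
  [[0,0,0],0],
  [[0,0,0],0],
])

```text
clock: 34.72
position: [611.5, 177.6, 190.1]
ee_rot: [180.0, -0.0, 85.8]
contact_force: [-2.2, 0.0, 3.9]
opening: 0.001
finger_force: 2.3
```

Request:
apply_moves([
  [[0,0,-1.5],0],
  [[0,0,-1.5],0],
  [[0,0,-3],0],
  [[0,0,-12],0],
  [[0,0,-14],0],
])

```text
clock: 35.35
position: [611.5, 177.7, 222.7]
ee_rot: [180.0, -0.0, 85.8]
contact_force: [-0.1, 0.7, -0.2]
opening: -0.002
finger_force: 0.0
```

Request:
apply_moves([
  [[-42,0,0],0],
  [[-44,0,0],0],
  [[-44,0,0],0],
  [[-44,0,0],0],
  [[-38,0,0],0],
])

```text
clock: 35.98
position: [596.1, -35.4, 223.4]
ee_rot: [179.9, 0.0, 85.7]
contact_force: [0.6, -0.3, 1.1]
opening: -0.002
finger_force: 0.0
```

Request:
apply_moves([
  [[0,0,14],0],
  [[0,0,12],0],
  [[0,0,4],0],
  [[0,0,0.6],0],
  [[0,0,0],0],
])

```text
clock: 36.6
position: [596.0, -33.2, 191.3]
ee_rot: [180.0, -0.0, 85.8]
contact_force: [0.0, 0.2, 0.3]
opening: -0.002
finger_force: 0.0
```

Request:
apply_moves([
  [[0,0,0.4],0],
  [[0,0,0.3],0],
  [[0,0,0],0],
  [[0,0,0],0],
  [[0,0,0],0],
])

```text
clock: 37.22
position: [595.8, -33.8, 190.5]
ee_rot: [180.0, -0.0, 85.8]
contact_force: [-0.5, 0.1, -1.1]
opening: -0.001
finger_force: 0.0
```

Request:
apply_moves([
  [[0,0,0.3],0],
  [[0,0,0.2],0],
  [[0,0,0],0],
  [[0,0,0],0],
  [[0,0,0],0],
])

```text
clock: 37.85
position: [595.8, -33.8, 190.1]
ee_rot: [180.0, 0.0, 85.8]
contact_force: [-0.5, -0.6, 1.6]
opening: 0.001
finger_force: 0.7
```

Request:
apply_moves([
  [[0,0,0.2],0],
  [[0,0,0],0],
  [[0,0,0],0],
  [[0,0,0],0],
  [[0,0,0],0],
])

```text
clock: 38.48
position: [595.9, -33.8, 190.0]
ee_rot: [180.0, 0.0, 85.8]
contact_force: [-2.5, -0.7, 4.5]
opening: -0.0
finger_force: 2.5
```

Both ends are firm at the same height (190.1 and 190.0). I'll retract and check before handing in.

Request:
apply_moves([
  [[0,0,-1.5],0],
  [[0,0,-3],0],
  [[0,0,-20],0],
  [[0,0,-40],0],
  [[0,0,-40],0],
])

```text
clock: 39.1
position: [595.9, -33.7, 296.5]
ee_rot: [179.9, -0.0, 85.8]
contact_force: [0.4, 0.6, -0.0]
opening: 0.0
finger_force: 0.0
```

Request:
apply_moves([
  [[-50,0,-10],0],
  [[-50,0,-10],0],
  [[-50,0,0],0],
  [[-50,0,0],0],
  [[0,0,0],0],
])

```text
clock: 39.72
position: [580.7, -236.3, 315.5]
ee_rot: [179.9, 0.1, 85.5]
contact_force: [-0.2, 0.6, -0.6]
opening: 0.0
finger_force: 0.0
```

```bash
python3 - <<'E'
from m import *
print(sense()["clock"],sense()["position"])
i=capture("top"); cv2.imwrite("pics/t5.png",cv2.resize(i[:,:,::-1],(800,600)))
E
```

```text
39.725 [ 580.67983452 -236.25740311  315.4642843 ]
```

View pics/t5.png

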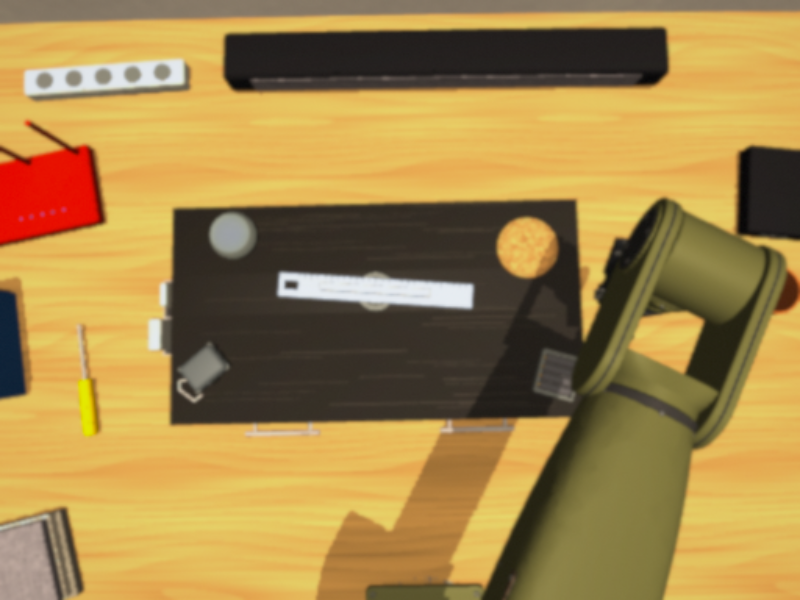

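Top view: the straightedge lies across the puck, centred at about (376,290), and everything else is where it was. The arm is clear.

```bash
python3 -c "
from station import *
print(finish_job())"
```

```text
the job is handed in; nothing more can be done
None
```

The job is done and handed in at about 40 s: the straightedge rocked each way on the proud puck, a middle press of up to 7.6 N took the puck down about 4 mm until the straightedge landed on the top, and light presses on the slotted and then the plain end showed no rock; the straightedge lies across the puck and nothing else moved.

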